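# Roll a pump shaft and a bush onto the mat's line

### The arm

A 6-joint arm with a two-finger parallel gripper is mounted at the origin on the work surface. World frame = base frame: x ahead of the robot, y to its left, z up, the work surface at z = 0. Lengths are in m, angles in degrees, forces in N, time in s.
With the tool pointing down it reaches from about 0.35 to 0.875 m from the base axis. Payload 4.2 kg.
Tool frame: the origin (TCP) lies midway between the tips of the shut fingers; the grasp point (between the pads) lies 19 mm behind it; y points along the fingers, z is the direction in which the jaws open and shut, and the axes are right-handed (so a half turn about y gives the same grasp; the last joint's range is limited). The gripper opens to 87 mm and grips with 3 to 60 N. Pads are 19 mm wide; open, the fingers measure 117 mm over their backs; the gripper's body (75 mm by 190 mm) begins 51 mm behind the grasp point.
Start: joints at [88.728, 22.042, 0.453, 0, -68.411, -14.817], TCP at [0.173, 0.601, 0.223] pointing down, gripper open.
Joint ranges: [-179.83, 179.83], [-69.29, 118.12], [-61.27, 80.66], [-181.25, 117.63], [-171.15, -9.14], [-177.46, 177.46]. Speed limits (degrees/s): [159.86, 159.86, 180, 180, 180, 180].

### API

Orientations are given as [roll, pitch, yaw] about the fixed x, y, z axes, in that order (R = Rz(yaw) Ry(pitch) Rx(roll)).
In Python, from workcell import env gives the robot as it stands. The module is installed in compiled form; this text tells all that it offers. Calls block until the motion is done:
- env.goto(position, orientation): joint-space move of the TCP to a pose.
- env.move_straight(position, rotation=None, rate=0.15, force_limit=None): straight line of the TCP; rotation=None keeps the orientation; rate is the mean speed in m/s. With force_limit (N) it stops when the force on the tool has changed by that much, and returns True; else False.
- env.set_joints(angles): joint-space move.
- env.gripper_to(opening, grasp_force=None): opening from 0.0 (shut) to 1.0 (fully open); grasp_force is the grip in N (None keeps the last); returns when the fingers have stopped.
- env.dwell(seconds).
- env.inverse_kinematics(position, orientation): joint angles nearest the present ones, or None.
- env.read_state(): the state.
- env.grab_frame(name): name is "side" or "top"; returns a dict with "image" (400x640x3 uint8, blue, green, red), "fx", "fy", "cx", "cy" (pixels), "D" ([k1, k2, p1, p2, k3] as OpenCV has them; the pictures are not rectified), "position" and "orientation" of the camera in the world. Camera axes: x right, y up, looking along -z (the intrinsics and any distortion apply to the point x, -y, -z); pixel columns grow to the right and rows downward; lengths in m; the calibration is good to about 2 mm. A picture is of the moment at which its call begins. There is no depth.
A pose or a line that the arm cannot do raises env.Unreachable and nothing moves.
- env.close_job(): hands the job in, once; it reports no verdict.
Trained networks look in a picture, given as the dict that the camera call returned (one of the last four; its "shot" number tells which), for a name from the list of things; names that differ only in an ending like _2 or _b are one class to them, and where a whole thing is asked for, a point or a joint stands for the part that bears it (a point fixed in the world has none). Each returns a list of dicts, best first, with "score" (0 to 1); they miss things now and then, are a little off and sometimes report something else, mostly with a low value. They report only what shows in the picture. A call takes as long as a camera call. They do not tell look-alikes from the thing itself.
- env.search_frame(picture, thing): "xyz" ([x, y, z] in m, in world coordinates, good to about 4 mm: the middle of the surface that is visible of it).
- env.trace(picture, thing): "mask" (400x640 bool, what is visible of it).
The state is a dict: "clock": time; "joint_positions": joint angles; "qvel": joint speeds; "joint_torque": joint torques, N m; "position": TCP position; "tool_rot": TCP orientation; "force": force on the tool from outside, world axes, zero at the start; "wrist_torque": the same for the moment, N m; "opening": opening from 0.0 (shut) to 1.0 (fully open).
Only numpy, scipy, OpenCV 4.12 (cv2) and the standard library are available. Lean on these libraries where they do the work, as an engineer would, in place of code of your own. Each camera call takes 0.05 s, during which the arm holds its last target. There are 200 camera calls.

### The job

The pump shaft and the thicker, shorter bush lie on the black rubber mat, one on either side of the white line. With a fingertip on top of each, push it sideways so that it rolls (roll it, do not drag it, and do not pick it up) until it lies centred along the line, and leave both resting there for measuring. Leave the other parts and tools where they are.

Things in the scene. Friction and masses are not known exactly. Their poses are not given: they have to be found in the camera images.
- line_mid (a point): The middle of the straight white line (5 mm wide, 380 mm long, flush) painted on a black rubber mat, 280 x 400 mm and 6 mm thick, fixed to the bench. The point lies on the mat's top face, which is 6 mm above the bench. Its y axis runs along the line, its x axis across the line, level; z is up.
- shaft_mid (a point): Loose steel pump shaft, 0.5 to 1 kg, lying on the mat about parallel to the line: cylinder 32 mm diameter, 110 mm long, with a thinner journal (20 mm diameter, 20 mm long) at each end, clear of the mat. The point is its centre, 16 mm above the mat. x: along its axis; y, z turn as it rolls (z up at the start). A fingertip pressed on top rolls it by half the fingertip's travel and stops it.
- bush_mid (a point): Loose steel bush, 0.3 to 0.6 kg, lying on the mat about parallel to the line: cylinder 44 mm diameter, 60 mm long, dark bore at its ends. The point is its centre, 22 mm above the mat; axes and rolling as for the shaft. Shaft and bush lie at opposite halves of the line, on opposite sides of it, 30 to 50 mm from it; which is where changes.
- sleeve: Bystander: steel sleeve standing upright on the mat, 36 mm diameter, 40 mm high. Origin at the centre of its underside.
- bearing: Bystander: steel bearing ring lying flat on the mat, 52 mm outside diameter, 15 mm high. Origin at the centre of its underside.
- key: Bystander: small steel bar lying flat on the mat, 50 x 12 x 10 mm, its x axis lengthwise. Origin at the centre of its underside.
- wrench: Bystander: wrench lying on the bench to the side of the mat, its x axis lengthwise.
- screwdriver: Bystander: screwdriver lying on the bench to the side of the mat, its x axis lengthwise.
- grease: Bystander: white jar standing on the bench to the side of the mat, 60 mm diameter, 80 mm high. Origin at the centre of its underside.
- flange: Bystander: dark steel flange with a hub, lying on the bench to the side of the mat, 100 mm diameter, 35 mm high. Origin at the centre of its underside.
There are look-alikes about, which are no part of the job. What is shaped like the part that bears bush_mid but green or turquoise is not meant.

How it is judged:
By the outcome, as a careful person would: the job done as asked, in the order asked, and still so for the second after the job is handed in, with the robot touching nothing.
It also fails if it takes over 67 s, if anything falls off the work surface, if the arm or the gripper's body presses on something with over 40 N, if the wrist force passes 120 N, or if a joint passes its speed limit or range.

## Working session

There is one attempt and no reset: what is moved stays moved. The work goes in short steps, each a Python script; the robot and the scene stay as the last script left them, time stands still between calls to the robot, and variables do not carry over. Pictures are saved under pics/ and viewed, about 8 in all and at most 12, crops included, and the job is handed in when it is done.

```bash
mkdir -p pics
cat > h.py <<'E'
import numpy as np, cv2
from scipy.spatial.transform import Rotation as R
from workcell import env
def Rc(f):
    o=np.array(f["orientation"]); return (R.from_euler('xyz',o,degrees=True).as_matrix() if o.size==3 else o.reshape(3,3))
def K(f): return np.array([[f["fx"],0,f["cx"]],[0,f["fy"],f["cy"]],[0,0,1.]])
def px2w(f,uv,z):
    n=cv2.undistortPoints(np.array(uv,float).reshape(-1,1,2),K(f),np.array(f["D"],float)).reshape(-1,2)
    d=np.c_[n[:,0],-n[:,1],-np.ones(len(n))]@Rc(f).T; p=np.array(f["position"])
    return p+d*((z-p[2])/d[:,2])[:,None]
def w2px(f,P):
    q=(np.atleast_2d(P)-np.array(f["position"]))@Rc(f); q=q*[1,-1,-1]
    return cv2.projectPoints(q,np.zeros(3),np.zeros(3),K(f),np.array(f["D"],float))[0].reshape(-1,2)
E
python3 - <<'E'
from h import *
print(env.read_state())
for n in("top","side"):
    f=env.grab_frame(n); cv2.imwrite(f"pics/{n}0.png",f["image"]); print(n,f["position"],f["orientation"],f["fx"],f["D"])
    for t in("shaft_mid","bush_mid","sleeve","bearing","key","line_mid"):
        try: print(t,[(np.round(r["xyz"],4).tolist(),round(r["score"],2)) for r in env.search_frame(f,t)])
        except Exception as e: print(t,e)
E
```

```text
{'clock': 0.0, 'joint_positions': array([ 8.87276746e+01,  2.20910704e+01,  3.78364514e-01, -2.98400227e-02,
       -6.84124966e+01, -1.48156296e+01]), 'qvel': array([-0.06673593, -0.03043556, -0.03961243, -0.01028865,  0.00340923,
       -0.02934386]), 'joint_torque': array([-6.95388881e-04, -3.90670896e+01,  1.87398702e+01,  4.21993509e+00,
        1.07351015e-02, -2.10726162e-04]), 'position': array([0.17301526, 0.59992679, 0.2214445 ]), 'tool_rot': array([-8.98718685e+01,  5.21490887e-03,  1.63901042e+02]), 'force': array([0.12041147, 1.17589409, 1.00849034]), 'wrist_torque': array([-0.00775113, -0.00662862,  0.02258373]), 'opening': 1.0000794401555795}
top [ 0.2662854  -0.01020982  1.78834313] [  8.39791376   0.6892151  -89.95506144] 509.50558999356235 [-0.05287675  0.          0.          0.          0.        ]
shaft_mid [([0.5353, 0.1273, 0.0345], 0.93)]
bush_mid [([0.6607, -0.2779, 0.0377], 0.81), ([0.5494, -0.283, 0.0378], 0.77), ([0.6406, 0.4164, 0.0806], 0.75), ([0.3243, -0.2454, 0.0397], 0.73), ([0.4433, -0.2793, 0.0401], 0.69), ([0.579, -0.0757, 0.0459], 0.64)]
sleeve []
bearing [([0.5816, -0.0772, 0.0441], 0.54)]
key [([0.6366, -0.4534, 0.0103], 0.4)]
line_mid [([0.5586, 0.0277, 0.0063], 0.61)]
side [0.27056662 0.75588807 0.94979073] [  41.67229858   -0.58755434 -160.15094863] 429.69679346106994 [0.03619841 0.         0.         0.         0.        ]
shaft_mid [([0.5373, 0.1416, 0.0336], 0.78)]
bush_mid [([0.5837, -0.0567, 0.0413], 0.8), ([0.4427, -0.2648, 0.0354], 0.77), ([0.6543, -0.2682, 0.0381], 0.63), ([0.3285, -0.2321, 0.0392], 0.57), ([0.5521, -0.2654, 0.0435], 0.56)]
sleeve []
bearing [([0.4345, -0.029, 0.0215], 0.51), ([0.6814, 0.099, 0.0381], 0.44)]
key []
line_mid [([0.5605, 0.054, 0.0045], 0.74)]
```

View pics/top0.png

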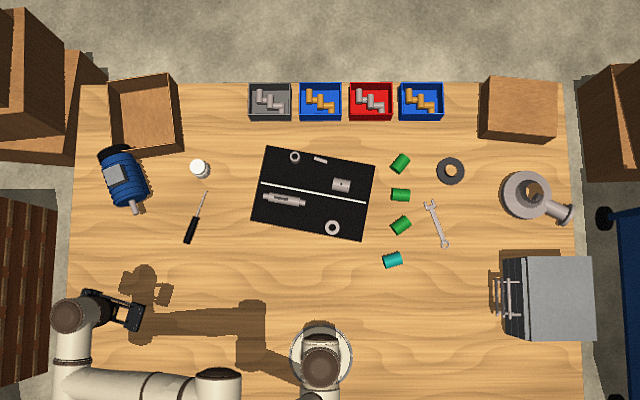

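View pics/side0.png

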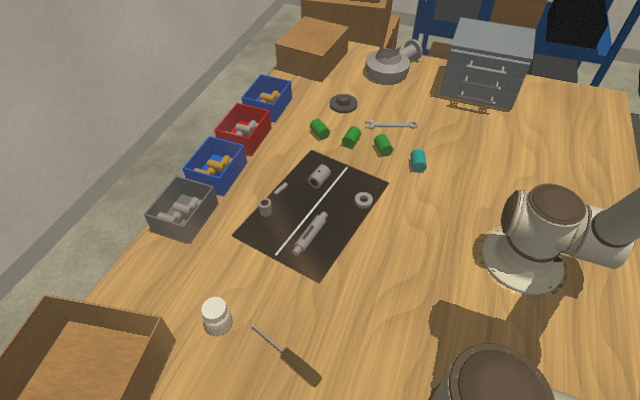

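The top view shows the shaft at (284,199) near the line's left end and the bush at (341,184) on the far side. The line runs (261,183) to (366,203). The green and turquoise cylinders at right are the look-alikes. The side view agrees: bush at (319,177), shaft at (310,234). Next I fit the line and both cylinders in each view.

```bash
cat > fit.py <<'E'
from h import *
from scipy.optimize import minimize
def line(f):
    """white line fit: returns mid, yaw-dir"""
    g=f["image"].astype(float); z=.006
    # mat region: predicted rough line, subpixel centroid across
    m0,d0=np.array([.562,.037]),np.array([-.19,.98]); d0/=np.linalg.norm(d0)
    gray=cv2.cvtColor(f["image"],cv2.COLOR_BGR2GRAY)
    s=np.linspace(-.25,.25,501); t=np.linspace(-.03,.03,121); m=m0.copy(); d=d0
    for it in range(4):
        n=np.array([d[1],-d[0]])
        P=m+s[:,None,None]*d+t[None,:,None]*n
        uv=w2px(f,np.c_[P.reshape(-1,2),np.full(P[...,0].size,z)]).astype(np.float32).reshape(501,121,2)
        I=cv2.remap(gray,uv[...,0],uv[...,1],cv2.INTER_LINEAR).astype(float)
        pk=I.argmax(1); bg=np.median(I,1); ok=(I.max(1)>bg+60)&(bg<60)
        w=np.clip(I-bg[:,None]-20,0,None)*(abs(np.arange(121)[None]-pk[:,None])<14)
        c=(w*t).sum(1)/np.maximum(w.sum(1),1)
        ok&=abs(c-np.median(c[ok]))<(.02 if it==0 else .004)
        a=np.polyfit(s[ok],c[ok],1); mid=(s[ok].min()+s[ok].max())/2
        m=m+n*np.polyval(a,mid)+d*mid; d=d+a[0]*n; d/=np.linalg.norm(d)
    return m,d,np.ptp(s[ok]),np.std(c[ok])
def cyl(kind,c,yaw):
    L=[(.016,-.055,.055),(.010,-.075,.075)] if kind=="shaft_mid" else [(.022,-.03,.03)]
    zc=.022 if kind=="shaft_mid" else .028
    a=np.linspace(0,2*np.pi,40); u=np.array([np.cos(yaw),np.sin(yaw)]);n=np.array([-u[1],u[0]]); out=[]
    for r,x0,x1 in L:
        out.append(np.vstack([np.c_[c+x*u+r*np.cos(a)[:,None]*n,zc+r*np.sin(a)] for x in(x0,x1)]))
    return out
def fitc(frames,masks,kind,c0,yaw0):
    S=4
    ms=[cv2.GaussianBlur(cv2.resize(m.astype(np.float32),None,fx=S,fy=S,interpolation=cv2.INTER_LINEAR),(0,0),2) for m in masks]
    def cost(p,each=False):
        r=[]
        for f,m in zip(frames,ms):
            im=np.zeros(m.shape,np.float32)
            for P in cyl(kind,p[:2],p[2]/10):
                h=cv2.convexHull(((w2px(f,P)+.5)*S-.5).astype(np.float32))
                cv2.fillConvexPoly(im,np.round(h*16).astype(np.int32),1.,shift=4)
            im=cv2.GaussianBlur(im,(0,0),2)
            r.append(((im-m)**2).sum()/m.sum())
        return sum(r)
    b=None
    for k in range(2):
        x0=[*c0,yaw0*10] if b is None else b.x
        b=minimize(cost,x0,method="Nelder-Mead",options=dict(initial_simplex=np.array(x0)+np.array([[0,0,0],[.01,0,0],[0,.01,0],[0,0,1.]]),xatol=1e-5,fatol=1e-5))
    return b.x[:2],b.x[2]/10,b.fun
def steel(f,kind,c,yaw):
    """own segmentation: bright pixels within a window about the part, line excluded by caller's geometry"""
    g=cv2.cvtColor(f["image"],cv2.COLOR_BGR2GRAY); w=np.zeros_like(g)
    for P in cyl(kind,c,yaw):
        cv2.fillConvexPoly(w,cv2.convexHull(w2px(f,P).astype(np.float32)).astype(np.int32),1)
    w=cv2.dilate(w,np.ones((9,9),np.uint8))
    return (g>55)&(w>0)
def netmask(f,t,c):
    uv=w2px(f,[*c,.03])[0].astype(int); best=None
    for r in env.trace(f,t):
        if r["mask"][uv[1]-2:uv[1]+3,uv[0]-2:uv[0]+3].any(): return r["mask"]
E
python3 - <<'E'
from fit import *
F=[env.grab_frame(n) for n in("top","side")]
for f in F: print("line",*line(f))
y0=np.radians(101)
vis=[]
for t,c in(("shaft_mid",[.536,.135]),("bush_mid",[.58,-.066])):
    M=[netmask(f,t,c) for f in F]; print(t,[None if m is None else m.sum() for m in M])
    for i in(0,1):
        if M[i] is not None: print(i,fitc([F[i]],[M[i]],t,c,y0))
    if all(m is not None for m in M): print("both",fitc(F,M,t,c,y0))
for f,(x,y) in zip(F,((245,140),(225,145))):
    vis.append(cv2.resize(f["image"][y:y+110,x:x+140],None,fx=5,fy=5,interpolation=cv2.INTER_CUBIC)[:,:700])
for i,v in enumerate(vis): cv2.imwrite(f"pics/c{i}.png",v)
E
```

```text
line [0.55925205 0.11093353] [-0.0878232   0.99613608] 0.18600000000000003 0.0019076129368497663
line [ 0.55583872 -0.02722043] [0.19385495 0.9810302 ] 0.274 0.00012874232660358757
shaft_mid [np.int64(369), np.int64(536)]
0 (array([0.53726544, 0.12640677]), np.float64(1.3985900872516421), np.float64(0.008935052901506424))
1 (array([0.53801261, 0.12630092]), np.float64(1.4007403324290402), np.float64(0.027381334453821182))
both (array([0.53746807, 0.12590382]), np.float64(1.3969645582948496), np.float64(0.03918776661157608))
bush_mid [np.int64(223), np.int64(332)]
0 (array([ 0.58661014, -0.07397014]), np.float64(1.372675693165281), np.float64(0.013414605520665646))
1 (array([ 0.59016867, -0.07641969]), np.float64(1.3593966475211317), np.float64(0.02091108448803425))
both (array([ 0.5882832 , -0.07437651]), np.float64(1.3495347673094813), np.float64(0.07427766919136047))
```

View pics/c0.png

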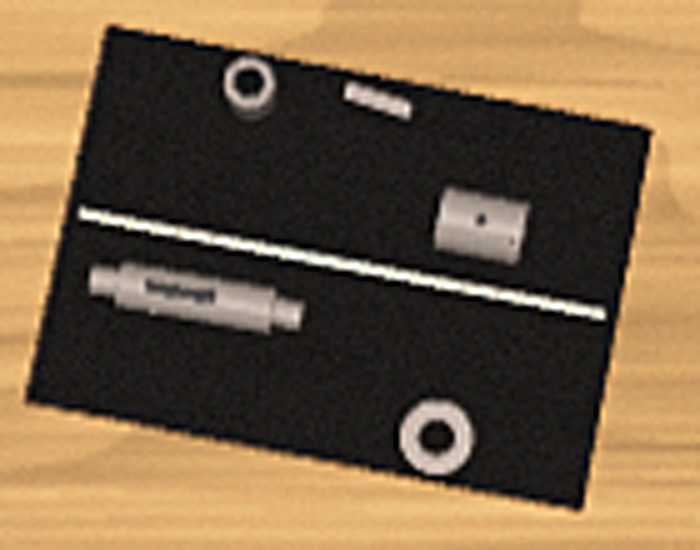

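View pics/c1.png

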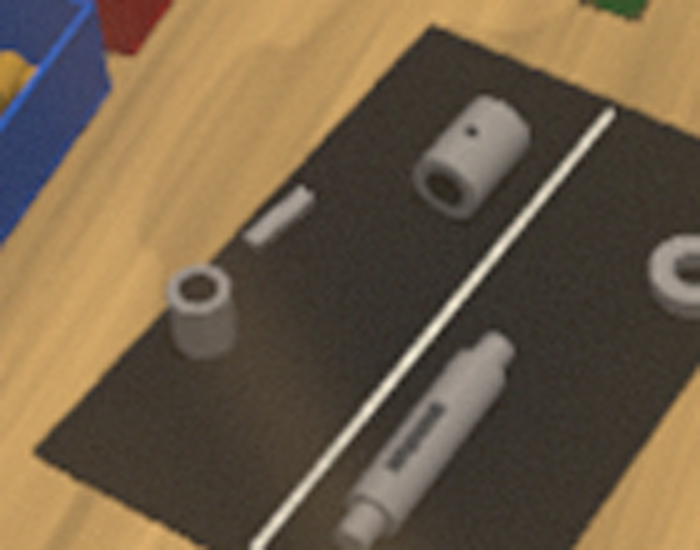

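The crops confirm the geometry: the shaft is on the robot side of the line, and the bush on the far side near the -y end. The line direction is about 78.8°; my starting guess for the top view had the wrong sign. I'll refit the line, then touch the shaft.

```bash
sed -i 's/np.array(\[-.19,.98\])/np.array([.194,.981])/; s/np.array(\[.562,.037\])/np.array([.562,.022])/' fit.py
cat > mv.py <<'E'
from fit import *
def ori(yaw): return [-90,0,yaw]
def st(): s=env.read_state(); return s["position"],s["force"],s["clock"]
def show(l): p,f,c=st(); print(l,np.round(p,4),np.round(f,1),round(c,2),flush=True); return p,f
E
python3 - <<'E'
from mv import *
F=[env.grab_frame(n) for n in("top","side")]
L=[line(f) for f in F]
for l in L: print("line",*l)
m=(L[0][0]+L[1][0])/2; 
for t,c in(("shaft",[.5375,.1262]),("bush",[.588,-.0748])):
    for l in L:
        n=np.array([l[1][1],-l[1][0]]); print(t,"offset",(np.array(c)-l[0])@n,"along",(np.array(c)-l[0])@l[1],np.degrees(np.arctan2(l[1][1],l[1][0])))
for y in(78.8,-101.2):print(y,env.inverse_kinematics([.54,.125,.07],ori(y)))
E
```

```text
line [0.56503583 0.02547711] [0.19330578 0.98113856] 0.382 0.00026480950874345965
line [ 0.55631832 -0.02478663] [0.19370911 0.98105901] 0.28 0.000132439165838782
shaft offset -0.04648677923620831 along 0.09350027792793172 78.85423100971683
shaft offset -0.04770936473354463 along 0.144481513577546 78.83067703218786
bush offset 0.04191518001651323 along -0.0939466308230001 78.85423100971683
bush offset 0.040769645432798596 along -0.04292903777958583 78.83067703218786
78.8 [ 29.78971634  24.3578416  -20.73773752   0.         -44.90442088
 -40.98971634]
-101.2 [ 29.78971634  24.3578416  -20.73773752   0.         -44.90442088
 139.01028366]
```

```bash
cat >> mv.py <<'E'
YAW=78.84; U=np.array([np.cos(np.radians(YAW)),np.sin(np.radians(YAW))]); N=np.array([U[1],-U[0]])
LM=np.array([.565,.0257])-0.0003*N
def stroke(c,ztop,roll,F=5,dyaw=0.,rate=.05,first=False):
    """c: part centre xy; roll: signed distance along N; returns new centre"""
    a=c-N*roll/2; yaw=YAW-dyaw/2
    p,f,_=st()
    if first: env.goto([*a,ztop+.03],ori(yaw)); env.move_straight([*a,ztop+.012],rate=.1)
    else: env.move_straight([*a,ztop+.012],rotation=ori(yaw),rate=.1)
    bias=ztop+.012-st()[0][2]
    hit=env.move_straight([*a,ztop-.006],rate=.02,force_limit=F)
    p,f=show(f"contact hit={hit} bias={bias:.4f}")
    if not hit: return c
    z=p[2]+bias-.0005
    b=a+N*2*roll
    env.move_straight([*b,z],rotation=ori(yaw+dyaw),rate=rate); show("rolled")
    env.dwell(.3); p,f=show("held")
    env.move_straight([*b,ztop+.015],rate=.05)
    return c+N*roll
def offs(t,c,yaw=np.radians(YAW)):
    r=[]
    for n in("top","side"):
        f=env.grab_frame(n); m=netmask(f,t,c)
        if m is None: print(n,"no mask"); continue
        cc,y,e=fitc([f],[m],t,c,yaw); l=line(f)
        print(t,n,"off(fit line)",round((cc-LM)@N*1e3,1),"yaw",round(np.degrees(y)-YAW,1),"along",round((cc-LM)@U*1e3,1),"err",round(e,3),flush=True); r.append(cc)
    return r
E
python3 - <<'E'
from mv import *
env.gripper_to(0.0)
c=np.array([.5375,.1262])
c=stroke(c,.038,.015,first=True)
offs("shaft_mid",c)
f=env.grab_frame("side"); cv2.imwrite("pics/s1.png",cv2.resize(f["image"][130:270,220:400],None,fx=4,fy=4))
E
```

```text
contact hit=True bias=0.0005 [0.5305 0.1276 0.0379] [-1.1 -0.5  4.3] 5.79
rolled [0.5601 0.1221 0.0381] [-0.2  0.5  5.6] 6.55
held [0.5598 0.1222 0.0381] [0.2 0.5 6.1] 6.85
top no mask
shaft_mid side off(fit line) -31.0 yaw 0.1 along 101.1 err 0.487
```

View pics/s1.png

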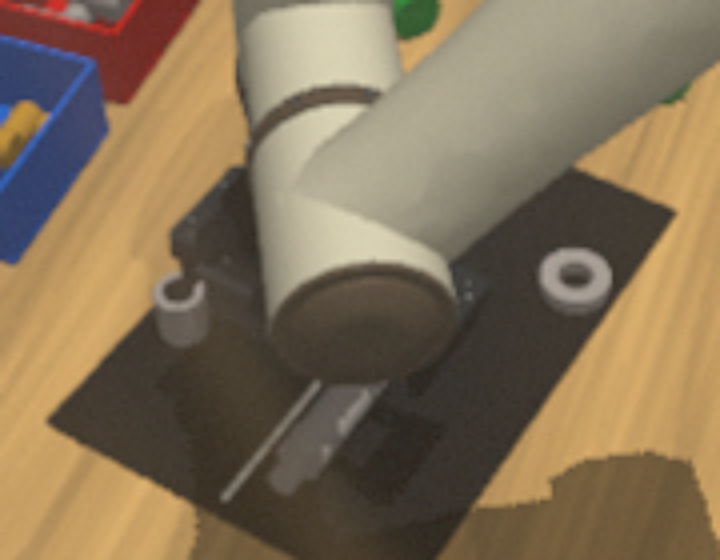

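The arm now hides most of the shaft, but the visible end has rolled about half way to the line as expected (offset -31 mm, near-zero yaw). I'll finish the shaft, then retreat and measure.

```bash
cat >> mv.py <<'E'
def away(): p=st()[0]; env.move_straight([p[0],p[1],.15],rate=.2); env.set_joints([88.728,22.042,.453,0,-68.411,-14.817])
E
python3 - <<'E'
from mv import *
c=np.array([.5375,.1262])+.015*N
c=stroke(c,.038,.016); c=stroke(c,.038,.0155)
away(); offs("shaft_mid",c); show("end")
E
```

```text
contact hit=True bias=0.0000 [0.5448 0.1247 0.0378] [-0.2 -1.1  4.5] 8.5
rolled [0.5766 0.1189 0.038 ] [ 0.7 -0.9  5.5] 9.3
held [0.5764 0.1189 0.038 ] [ 1.3 -1.1  4.9] 9.6
contact hit=True bias=0.0002 [0.5608 0.1216 0.0379] [-0.5 -0.9  4.9] 11.02
rolled [0.5915 0.1159 0.038 ] [0.4 0.2 6.3] 11.79
held [0.5914 0.116  0.038 ] [-0.6  0.3  5.2] 12.09
shaft_mid top off(fit line) -0.1 yaw 0.8 along 92.2 err 0.024
shaft_mid side off(fit line) 0.9 yaw 1.7 along 95.0 err 0.01
end [0.1739 0.6002 0.2225] [ 0.3 -0.7  0. ] 15.68
```

Run:
```python
from mv import *
c=np.array([.588,-.0748])
c=stroke(c,.050,-.014,first=True)
for r in(-.014,-.0133): c=stroke(c,.050,r)
away(); offs("bush_mid",c); offs("shaft_mid",LM+.093*U); show("end")
v=[]
for n,(x,y) in(("top",(245,140)),("side",(225,145))):
    f=env.grab_frame(n); v.append(cv2.resize(f["image"][y:y+110,x:x+140],None,fx=5,fy=5,interpolation=cv2.INTER_CUBIC)[:,:700])
cv2.imwrite("pics/e.png",cv2.resize(np.vstack(v),None,fx=.54,fy=.54,interpolation=cv2.INTER_AREA))
```

```text
contact hit=True bias=0.0006 [ 0.5958 -0.0764  0.05  ] [0.3 0.  3.5] 19.51
rolled [ 0.5676 -0.0706  0.0502] [0.4 0.8 4.5] 20.22
held [ 0.5679 -0.0707  0.0502] [0.3 1.5 4.1] 20.52
contact hit=True bias=0.0006 [ 0.5818 -0.0736  0.0501] [ 0.9 -0.9  4.3] 21.89
rolled [ 0.5538 -0.0679  0.0502] [1.1 0.9 3.2] 22.59
held [ 0.5541 -0.068   0.0502] [1.  1.2 4.3] 22.89
contact hit=True bias=0.0005 [ 0.5678 -0.0708  0.0501] [ 0.3 -0.4  4. ] 24.27
rolled [ 0.5411 -0.0654  0.0502] [-0.   1.   3.5] 24.94
held [ 0.5414 -0.0654  0.0502] [0.  2.1 4.7] 25.24
bush_mid top off(fit line) -0.1 yaw 0.0 along -91.9 err 0.019
bush_mid side off(fit line) 2.1 yaw 0.4 along -94.6 err 0.004
shaft_mid top off(fit line) -0.4 yaw 0.6 along 96.0 err 0.058
shaft_mid side off(fit line) 0.5 yaw 0.9 along 95.6 err 0.027
end [0.1733 0.6005 0.2226] [-0.1  0.2  0.3] 29.37
```

View pics/e.png

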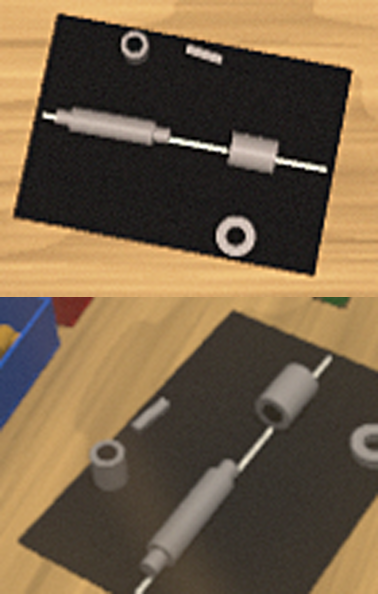

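```bash
python3 -c "
from mv import *
offs('shaft_mid',LM+.095*U);offs('bush_mid',LM-.093*U);env.close_job()"
```

```text
shaft_mid top off(fit line) 0.0 yaw 0.5 along 94.6 err 0.013
shaft_mid side off(fit line) 0.3 yaw 1.4 along 94.7 err 0.031
bush_mid top off(fit line) 0.3 yaw -1.3 along -92.2 err 0.023
bush_mid side off(fit line) 1.1 yaw -2.0 along -93.8 err 0.014
the job is handed in; nothing more can be done
```

I rolled the shaft and then the bush onto the white line, and both are lying there. Each took three fingertip strokes at about 5 N, after which I moved the arm clear and handed the job in at about 30 s of the 67 s allowed.

- **Offset:** in the last check each part was within about 1.2 mm of the line, measured against the line as fitted in the same camera. The raw figures were shaft 0.0 mm (top) and 0.3 mm (side), and bush 0.3 mm and 1.1 mm. They refer to a reference line that sits about 0.3 mm off the top camera's fit and 1.5 mm off the side camera's.
- **Angle:** the shaft is about 1° off parallel in both views. The bush is less certain: it measured 0° to 0.4° in the check before and -1.3° to -2.0° in the last one. I took this as noise in the part outlines, since nothing touched the bush in between. I did not correct either angle.
- **Other parts:** in the last picture of the mat, the sleeve, bearing and key look unmoved. I did not check the tools and parts on the bench again at the end; the arm pressed only on the shaft and the bush.

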